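# Wedge up the nest box front

## Robot

A 6-joint arm with a two-finger parallel gripper is mounted at the origin on a cart in front of the work surface, level with it; the furniture and walls round the work are solid. World frame = base frame: x ahead of the robot, y to its left, z up, the work surface at z = 0. Lengths are in m, angles in rad, forces in N, time in s.
With the tool pointing down it reaches from about 0.35 to 0.85 m from the base axis. Payload 8.1 kg.
Tool frame: the origin (TCP) lies at the very end of the fingers, on their centre line; the grasp point (between the pads) lies 19 mm behind it; z points along the fingers, y is the line along which they close (so a half turn about z gives the same grasp; the last joint's range is limited). The gripper opens to 93 mm and grips with 3 to 60 N. Pads are 15 mm wide; open, the fingers measure 128 mm over their backs; the gripper's body (75 mm by 188 mm) begins 65 mm behind the grasp point.
Start: joints at [1.12, 0.13, 1.488, -0, 1.523, -0.085], TCP at [0.215, 0.56, 0.219] pointing down, gripper open.
Joint ranges: [-2.96, 2.96], [-0.89, 2.26], [0.02, 2.5], [-1.34, 4.48], [0, 2.73], [-2.66, 2.66]. Speed limits (rad/s): [2.39, 2.39, 2.79, 3.14, 3.14, 3.14].

## Interface

Orientations are given as a rotation vector (axis times angle).
In Python, from plant import read_state, eyes, workorder gives the robot as it stands. The module is installed in compiled form; this text tells all that it offers.
- The arm moves only by the tool play_rows, never from a script. Its argument "targets" is one flat list of numbers, 4 for each row, row after row: the shift along the tool's x, y, z in cm, then the turn about the tool's z in degrees. In form: [dx, dy, dz, roll, dx, dy, dz, roll, ...]. A call has 1 to 8 rows; each row is the pose to reach, as a shift and turn from the pose commanded when the call began, along the tool's axes at that moment; what a row does not reach only later rows make up. A row lasts 1/12 s, in which the tool goes at most 41.7 mm and 7.16 degrees, less where a joint would pass 70% of its speed; a pose out of reach is approached as far as the arm can. A call with a gripper value outside its range is refused whole. "grip" is the finger opening in cm, from 0 to 9.3, set as the call begins (left out, the last holds). The fingers move at their own pace and stop on an object; "grip_force" is the grip in N (left out, the last holds). Time passes only in rows, so rows that repeat a pose let the fingers close. It gives the time, the measured TCP pose, the force, the opening and the grip force at its end, in the units of the state.
- read_state(): the state, without advancing time (a new reading comes with each control period).
- eyes.read_camera(name): name is "scene" or "top" or "wrist"; returns a dict with "image" (384x512x3 uint8, red, green, blue), "vfov" (degrees; the focal length in pixels is half the picture's height over the tangent of half this angle, whatever the lens; pixels are square), "cx", "cy" (the principal point, pixels), "cam_to_world" (4x4, takes a point from camera to world coordinates); the wrist camera has in their place "T_tool_cam" (4x4, takes a point from camera to tool coordinates, whose origin is the TCP and whose axes are the flange's). Camera axes: x right, y up, looking along -z (the intrinsics and any distortion apply to the point x, -y, -z); pixel columns grow to the right and rows downward; lengths in m; the calibration is good to about 2 mm. A picture is of the moment at which its call begins: read the wrist's pose just before it. There is no depth.
- workorder.close_job(): hands the job in; it is judged then, once.
The state is a dict: "t": time; "q": joint angles; "dq": joint speeds; "joint_torque": joint torques, N m; "tool_pos": TCP position; "orientation": TCP orientation; "force": force on the tool from outside, world axes, zero at the start; "wrist_torque": the same for the moment, N m; "opening": finger opening in m; "gripper_force": force on a finger pad.
Only numpy, scipy, OpenCV 4.12 (cv2) and the standard library are available. Lean on these libraries where they do the work, as an engineer would, in place of code of your own. Each camera call takes 0.05 s, during which the arm holds its last target. There are 200 camera calls.

## Task

The nest box is screwed to the bench, but its front board with the round entry hole still stands loose between the battens, on two small rests. Take the wooden wedge by its thick end and, keeping it flat on the bench, push its thin end in under the middle of the front board until the board just lifts off its rests, about 5 mm and no more. Lift the board with the wedge only, leave the jar, tape measure and wood block where they are, and finish while still gripping the wedge there, so that the board stays up and can be screwed.

Things in the scene. Friction and masses are not known exactly. Their poses are not given: they have to be found in the camera images.
- nest_box: Wooden nest box fixed to the bench, 150 wide (y), 120 deep, to 195 high; roof overhangs sides by 15, the front battens by 4. Origin: on the bench under the middle of the front board's front face; +x points into the box (front faces -x, to the robot), z up. Battens 11 thick before the board's edges, 94 apart. No floor: the wedge runs on the bench. Inside of back wall: x = 96 mm.
- front_board (a joint): Lift of the front board in m: 0 = on its rests, grows as it rises straight up (stop at 0.018). Board 118 wide, 120 high, 12 mm thick, 0.3 to 0.6 kg, with a round hole; sinks back by itself. At 0 its lower edge is 6 mm above the bench; the rests are at its lower corners, 98 mm apart.
- front_edge (a point): Middle of the front board's lower front edge (6 mm above the bench when down); moves up with the board. The axes are those of the nest box.
- wedge: Loose wooden wedge, flat on the bench, 160 long, 40 wide, 0.09 kg. Origin: centre of its flat underside; +x points to the thin end, z up. Top slopes straight from 35 mm thick (x = -80) to 3 mm (x = +80): 0.2 mm per mm. It meets the board when the thin end is 15 mm past the board's front face; each further mm lifts 0.2 mm. Pushing takes about 3 to 15 N.
- wedge_tip (a point): Middle of the wedge's thin end, on its underside. Axes as the wedge.
- wedge_grip (a point): Place to grip the wedge across its 40 mm width: 50 mm from the wedge's centre toward the thick end, 14 mm above its underside; the wedge is 29 mm thick there. Axes as the wedge.
- tape_measure: Bystander: yellow tape measure 37x75x67 mm standing on the bench; origin at its underside. Leave alone.
- offcut_block: Bystander: wooden block 45x92x45 mm; origin at its underside. Leave alone.
- jar: Bystander: glass jar with a dark lid, 70 mm across, 86 mm high; origin at its underside. Leave alone.

How it is judged:
By the outcome, as a careful person would: the job done as asked, in the order asked, and still so for the second after the job is handed in, while the arm keeps its last pose, push and grip.
It also fails if it takes over 38 s, if anything falls off the work surface, if the arm or the gripper's body presses on something with over 40 N, if the wrist force passes 120 N, or if a joint passes its speed limit or range.

## Working session

There is one attempt and no reset: what is moved stays moved. The work goes in short steps, Python scripts to look and compute and a tool call to move; the robot and the scene stay as the last step left them, time stands still between calls to the robot, and variables do not carry over. Pictures are saved under pics/ and viewed, at most 10 in all, crops included, and the job is handed in when it is done.

Besides the shell and the picture viewer there is one more tool, called after "Call:" by a JSON object that holds its "method" and its "body", one argument or row to a line. play_rows: Moves the arm, as the interface text tells. Its arguments: {"type":"object","properties":{"targets":{"type":"array"},"grip":{"type":"number"},"grip_force":{"type":"number"}},"required":["targets"]}

```bash
mkdir -p pics
cat > h.py <<'E'
import numpy as np, cv2, json
from plant import read_state, eyes, workorder
from scipy.spatial.transform import Rotation as R
def ray(c,u,v):
    f=c["image"].shape[0]/2/np.tan(np.radians(c["vfov"])/2)
    d=np.array([(u-c["cx"])/f,-(v-c["cy"])/f,-1.])
    T=np.array(c["cam_to_world"]); return T[:3,3],T[:3,:3]@d
def onz(c,u,v,z):
    o,d=ray(c,u,v); return o+d*(z-o[2])/d[2]
E
python3 - <<'E'
from h import *
for n in("scene","top"):
    c=eyes.read_camera(n); cv2.imwrite(f"pics/{n}0.png",cv2.resize(c["image"][:,:,::-1],(800,600)))
    print(n,{k:v for k,v in c.items() if k!="image"})
s=read_state();print(s)
E
```

```text
scene {'vfov': 54.63876781297949, 'cx': 260.44042334465155, 'cy': 189.89448160623311, 'cam_to_world': array([[-0.80506073,  0.43299301, -0.40545563,  0.19571102],
       [-0.59316254, -0.59447109,  0.54292018,  0.19101576],
       [-0.00595101,  0.67758481,  0.73542057,  0.67249724],
       [ 0.        ,  0.        ,  0.        ,  1.        ]])}
top {'vfov': 56.335254654871804, 'cx': 257.14530010219755, 'cy': 193.13010188397433, 'cam_to_world': array([[-0.10646695,  0.87778023, -0.46708313,  0.14956561],
       [-0.99424456, -0.08834138,  0.06060992, -0.21105244],
       [ 0.01193942,  0.47084781,  0.88213366,  0.80360414],
       [ 0.        ,  0.        ,  0.        ,  1.        ]])}
{'t': 0.1, 'q': array([ 1.11956883e+00,  1.31123069e-01,  1.48916833e+00,  2.11851156e-05,
        1.52298531e+00, -8.53638399e-02]), 'dq': array([-4.46574691e-04, -9.32655904e-05, -1.10514893e-03, -1.61872565e-04,
        4.26161570e-04, -2.04023974e-03]), 'joint_torque': array([ 1.48172643e-03, -5.61346614e+01, -4.93091297e+01,  7.71030108e-02,
        2.91590887e-02, -1.21771222e-04]), 'tool_pos': array([0.2143813 , 0.55984618, 0.21767111]), 'orientation': array([-5.71413842e-01, -3.08871352e+00,  2.54148784e-03]), 'force': array([ 0.3525709 ,  0.71285694, -0.17541846]), 'wrist_torque': array([ 0.01623562, -0.00570124, -0.0094765 ]), 'gripper_force': 0.0, 'opening': 0.09301084952167711}
```

View pics/scene0.png

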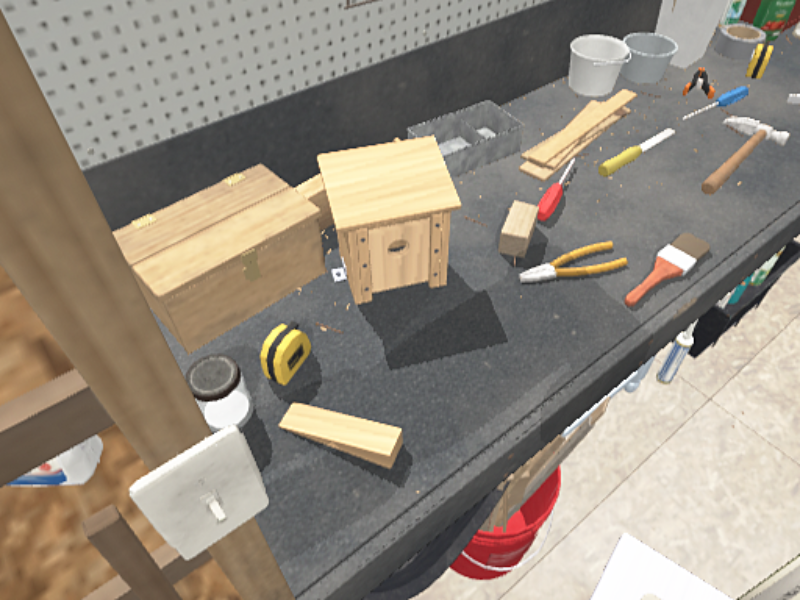

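View pics/top0.png

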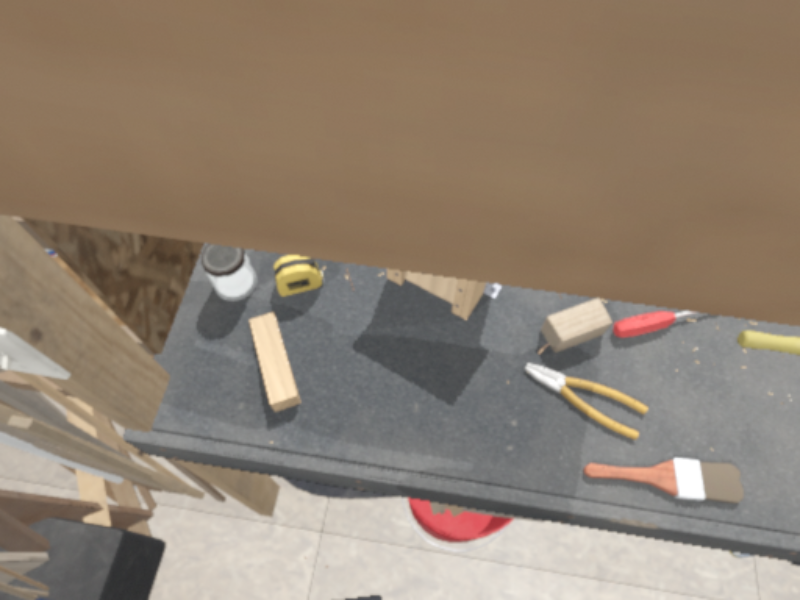

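Scene view: wedge with its thick end near (395,445) and thin end near (285,415); box front battens' feet near (360,300) and (440,285). Top view: the wedge runs from (262,315) thin to (285,408) thick; a shelf hides most of the box, and the batten feet are near (393,285) and (463,317). I'll zoom in on these.

Run:
```python
from h import *
A=eyes.read_camera("scene");B=eyes.read_camera("top")
def cr(c,x,y,w=100,h=75): return cv2.resize(c["image"][y:y+h,x:x+w,::-1],(400,300),interpolation=cv2.INTER_CUBIC)
cv2.imwrite("pics/z1.png",np.vstack([np.hstack([cr(A,170,240),cr(A,205,125)]),np.hstack([cr(B,130,195),cr(B,230,145)])]))
for n,p in dict(wedge_thick=(285,408),thin=(262,315),batL=(393,285),batR=(463,317),jar=(235,298),tape=(300,292),block=(575,340)).items():
    print("top",n,onz(B,p[0]/1.5625,p[1]/1.5625,0).round(3))
for n,p in dict(thick=(393,467),thin=(279,428),batL=(360,300),batR=(440,286),jar=(230,425),tape=(285,383)).items():
    print("scene",n,onz(A,p[0]/1.5625,p[1]/1.5625,0).round(3))
```

```text
top wedge_thick [ 0.416 -0.076  0.   ]
top thin [ 0.574 -0.041  0.   ]
top batL [ 0.608 -0.255  0.   ]
top batR [ 0.538 -0.361 -0.   ]
top jar [0.609 0.003 0.   ]
top tape [ 0.61  -0.102  0.   ]
top block [ 0.48 -0.53  0.  ]
scene thick [ 0.41  -0.064  0.   ]
scene thin [ 0.563 -0.02   0.   ]
scene batL [ 0.622 -0.256  0.   ]
scene batR [ 0.538 -0.355  0.   ]
scene jar [0.618 0.015 0.   ]
scene tape [ 0.607 -0.075  0.   ]
```

View pics/z1.png

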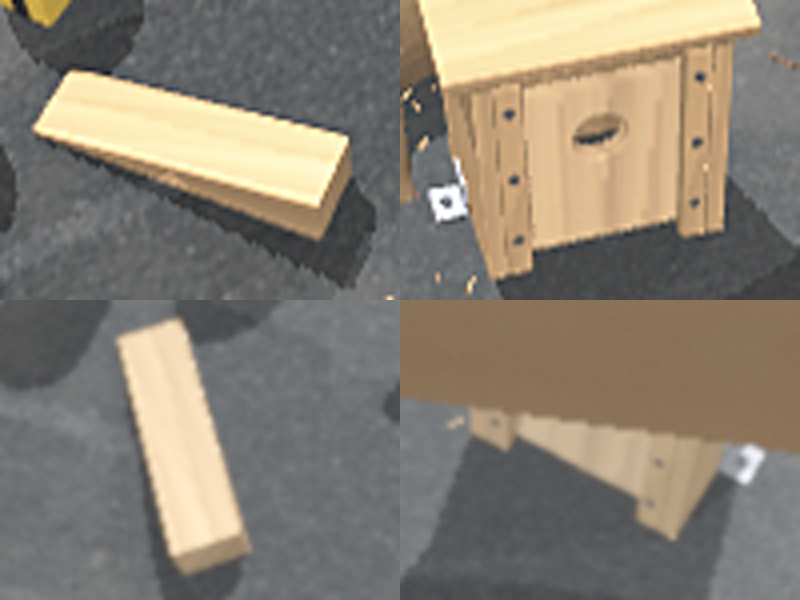

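The zoomed crops show the corners clearly. Scene wedge: top corners (72,70), (35,130), (348,137), (320,208). Top-view wedge: (118,40), (182,18), (170,258), (243,232). The batten feet are also readable in both views.

Run:
```python
from h import *
A=eyes.read_camera("scene");B=eyes.read_camera("top")
def pt(c,ox,oy,x,y,z): return onz(c,ox+(x+.5)/4-.5,oy+(y+.5)/4-.5,z)
W={"scene":(A,170,240,[(35,130),(72,70),(320,208),(348,137)]),"top":(B,130,195,[(118,40),(182,18),(170,258),(243,232)])}
for n,(c,ox,oy,P) in W.items():
    a=[pt(c,ox,oy,*p,z)[:2] for p,z in zip(P,(.003,.003,.035,.035))]
    t=(a[0]+a[1])/2;k=(a[2]+a[3])/2;d=t-k
    print(n,"tip",t.round(4),"thick",k.round(4),"len",np.linalg.norm(d).round(4),"yaw",np.degrees(np.arctan2(d[1],d[0])).round(2),"w",np.linalg.norm(a[0]-a[1]).round(4),np.linalg.norm(a[2]-a[3]).round(4))
X={"scene":(A,205,125,[(95,278),(132,270),(280,237),(325,230)]),"top":(B,230,145,[(75,135),(108,150),(237,223),(275,240)])}
for n,(c,ox,oy,P) in X.items():
    a=np.array([pt(c,ox,oy,*p,0)[:2] for p in P]);d=a[0]-a[3]
    m=a.mean(0); print(n,a.round(4).tolist(),"mid",m.round(4),"inner",np.linalg.norm(a[1]-a[2]).round(4),"outer",np.linalg.norm(d).round(4),"yaw x",np.degrees(np.arctan2(-d[0],d[1])).round(2))
```

```text
scene tip [ 0.5697 -0.0399] thick [ 0.4165 -0.079 ] len 0.1581 yaw 14.34 w 0.0383 0.0393
top tip [ 0.5714 -0.0404] thick [ 0.4167 -0.0798] len 0.1597 yaw 14.26 w 0.041 0.0417
scene [[0.6213, -0.2482], [0.6072, -0.2666], [0.55, -0.3428], [0.5306, -0.3643]] mid [ 0.5773 -0.3055] inner 0.0953 outer 0.1474 yaw x -37.98
top [[0.6205, -0.2482], [0.6072, -0.2684], [0.5465, -0.3435], [0.5323, -0.3654]] mid [ 0.5767 -0.3064] inner 0.0966 outer 0.1467 yaw x -36.97
```

Both views agree: wedge yaw is 14.3°, box yaw about -37.5°, and the sizes match. Before sweeping the arm, I'll locate the post with the switch, and the shelf.

Run:
```python
from h import *
A=eyes.read_camera("scene");B=eyes.read_camera("top");C=eyes.read_camera("wrist")
cv2.imwrite("pics/w0.png",C["image"][:,:,::-1])
k=1/1.5625
def tri(p,q):
    o1,d1=ray(A,p[0]*k,p[1]*k);o2,d2=ray(B,q[0]*k,q[1]*k)
    s=np.linalg.lstsq(np.c_[d1,-d2],o2-o1,rcond=None)[0]
    a,b=o1+s[0]*d1,o2+s[1]*d2; return a.round(3),b.round(3)
print("toggle",tri((215,512),(5,362)))
print("plate low",tri((190,555),(70,375)))
for p in [(0,0),(130,450),(260,440),(300,600)]:
    print("scene ray",p,[onz(A,p[0]*k,p[1]*k,z).round(2).tolist() for z in (0,.2,.4,.55)])
for p in [(0,220),(170,380),(130,430),(205,240),(400,255),(800,318)]:
    print("top ray",p,[onz(B,p[0]*k,p[1]*k,z).round(2).tolist() for z in (0,.2,.4,.6,.7)])
```

```text
toggle (array([0.392, 0.142, 0.294]), array([0.392, 0.142, 0.294]))
plate low (array([0.452, 0.163, 0.156]), array([0.436, 0.161, 0.148]))
scene ray (0, 0) [[2.28, -0.56, 0.0], [1.66, -0.34, 0.2], [1.04, -0.11, 0.4], [0.57, 0.05, 0.55]]
scene ray (130, 450) [[0.69, 0.11, 0.0], [0.55, 0.14, 0.2], [0.4, 0.16, 0.4], [0.29, 0.18, 0.55]]
scene ray (260, 440) [[0.57, 0.01, 0.0], [0.46, 0.06, 0.2], [0.35, 0.12, 0.4], [0.26, 0.16, 0.55]]
scene ray (300, 600) [[0.4, 0.11, 0.0], [0.34, 0.14, 0.2], [0.28, 0.16, 0.4], [0.23, 0.18, 0.55]]
top ray (0, 220) [[0.81, 0.41, 0.0], [0.64, 0.26, 0.2], [0.48, 0.1, 0.4], [0.32, -0.05, 0.6], [0.23, -0.13, 0.7]]
top ray (170, 380) [[0.48, 0.1, 0.0], [0.4, 0.02, 0.2], [0.31, -0.06, 0.4], [0.23, -0.13, 0.6], [0.19, -0.17, 0.7]]
top ray (130, 430) [[0.41, 0.15, 0.0], [0.34, 0.06, 0.2], [0.28, -0.03, 0.4], [0.21, -0.12, 0.6], [0.18, -0.17, 0.7]]
top ray (205, 240) [[0.73, 0.06, 0.0], [0.58, -0.01, 0.2], [0.44, -0.08, 0.4], [0.3, -0.14, 0.6], [0.22, -0.18, 0.7]]
top ray (400, 255) [[0.67, -0.27, 0.0], [0.54, -0.26, 0.2], [0.41, -0.24, 0.4], [0.28, -0.23, 0.6], [0.22, -0.22, 0.7]]
top ray (800, 318) [[0.48, -0.9, 0.0], [0.4, -0.73, 0.2], [0.32, -0.56, 0.4], [0.23, -0.39, 0.6], [0.19, -0.3, 0.7]]
```

View pics/w0.png

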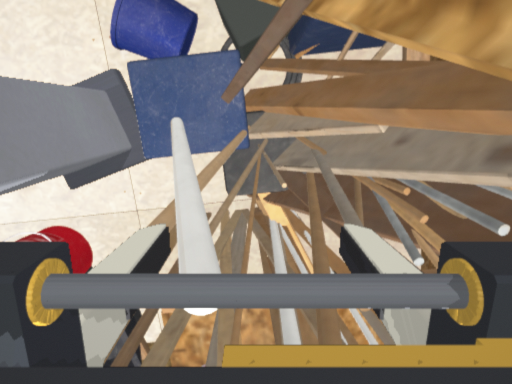

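The wrist view shows the floor and lumber beside the bench, nothing under the gripper. The post with the switch is the main obstacle to the sweep, so I'll enlarge it.

Run:
```python
from h import *
A=eyes.read_camera("scene");B=eyes.read_camera("top")
def proj(c,P):
    T=np.linalg.inv(np.array(c["cam_to_world"]));f=192/np.tan(np.radians(c["vfov"])/2)
    p=T@np.r_[P,1]; return c["cx"]-f*p[0]/p[2],c["cy"]+f*p[1]/p[2]
out=[]
for c,w in((A,200),(B,200)):
    im=cv2.resize(c["image"][:,:w,::-1],(w*2-0,768)); im=np.ascontiguousarray(im)
    for (x,y),col in {(.40,.11):(0,0,255),(.41,.15):(255,0,0),(.48,.10):(0,255,0)}.items():
        pts=[proj(c,(x,y,z)) for z in np.arange(0,.5,.1)]
        for p,q in zip(pts,pts[1:]): cv2.line(im,tuple(int(2*v) for v in p),tuple(int(2*v) for v in q),col,1)
    out.append(im[168:] if c is A else im[168:])
cv2.imwrite("pics/p1.png",np.hstack(out))
```

```text
(no output)
```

View pics/p1.png

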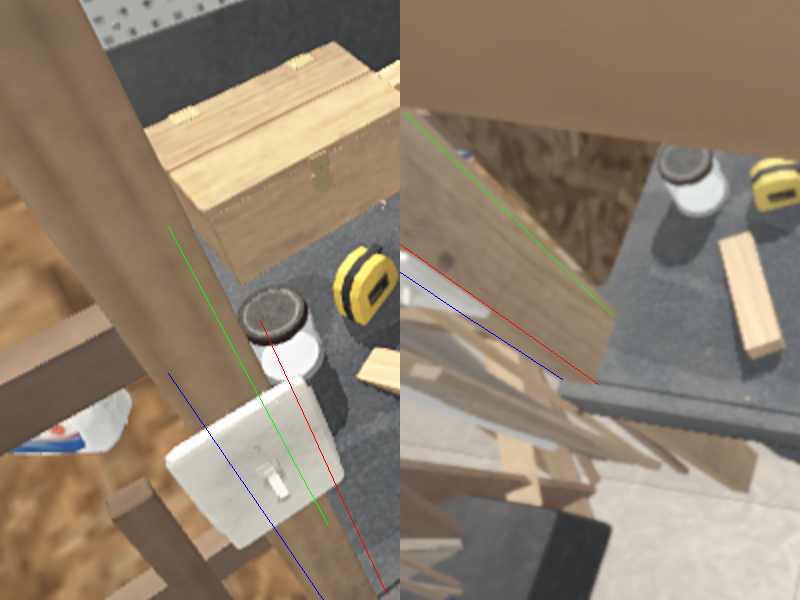

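The post stands at about x ≥ 0.40, y 0.10–0.15 (foot corner at crop (380,595)), with its switch plate just in front. I'll retract toward the base, roll the gripper, and pass inside the post.

Call:
{"method": "play_rows", "body": {
  "targets": [0, -4, 0, 0, 0, -8, 0, -5, 0, -12, 0, -12, 0, -16, 0, -19, 0, -20, 0, -26, 0, -24, 0, -33, 0, -27, 0, -35, 0, -27, 0, -35]
}}

```text
t: 1.22
tool_pos: [0.1167, 0.3053, 0.2192]
orientation: [-0.388, 3.116, 0.003]
force: [-0.1, -0.3, 0.0]
opening: 0.0931
gripper_force: 0.0
```

```bash
cat >> h.py <<'E'
def st():
    s=read_state();M=R.from_rotvec(s["orientation"]).as_matrix()
    print("t",round(s["t"],2),"p",s["tool_pos"].round(4),"xaz",np.degrees(np.arctan2(M[1,0],M[0,0])).round(2),"yaz",np.degrees(np.arctan2(M[1,1],M[0,1])).round(2),"tilt",M[:,2].round(3),"F",s["force"].round(2),"q",s["q"].round(2),"op",round(s["opening"],4),"gf",round(s["gripper_force"],1))
    return s,M
def tool(M,p,goal): return ((M.T@(np.array(goal)-p))*100).round(2)
E
python3 - <<'E'
from h import *
s,M=st()
for g in [(.31,.26,.22),(.31,.20,.22),(.31,.15,.22),(.31,.05,.22),(.35,-.06,.22)]: print(g,np.hypot(*g[:2]).round(3),tool(M,s["tool_pos"],g))
E
```

```text
t 1.22 p [0.1167 0.3053 0.2192] xaz -165.8 yaz 104.2 tilt [ 0.001  0.002 -1.   ] F [-0.09 -0.26  0.04] q [ 1.05 -0.69  2.16 -0.    1.67 -0.77] op 0.0931 gf 0.0
(0.31, 0.26, 0.22) 0.405 [-17.63  -9.13  -0.06]
(0.31, 0.2, 0.22) 0.369 [-16.15 -14.94  -0.07]
(0.31, 0.15, 0.22) 0.344 [-14.93 -19.79  -0.08]
(0.31, 0.05, 0.22) 0.314 [-12.47 -29.49  -0.1 ]
(0.35, -0.06, 0.22) 0.355 [-13.65 -41.13  -0.12]
```

Run:
```python
from h import *
s,M=st()
for a in np.linspace(69,-10,14)[1:]:
    a=np.radians(a); print(tool(M,s["tool_pos"],(.327*np.cos(a),.327*np.sin(a),.219))[:2])
```

```text
t 1.22 p [0.1167 0.3053 0.2192] xaz -165.8 yaz 104.2 tilt [ 0.001  0.002 -1.   ] F [-0.09 -0.26  0.04] q [ 1.05 -0.69  2.16 -0.    1.67 -0.77] op 0.0931 gf 0.0
[-2.77 -2.15]
[-5.25 -4.58]
[-7.46 -7.25]
[ -9.37 -10.14]
[-10.97 -13.21]
[-12.23 -16.44]
[-13.15 -19.78]
[-13.7  -23.21]
[-13.89 -26.67]
[-13.72 -30.13]
[-13.17 -33.55]
[-12.27 -36.9 ]
[-11.02 -40.13]
```

Call:
{"method": "play_rows", "body": {
  "targets": [-2.8, -2.2, 0, 0, -5.3, -4.6, 0, 0, -7.5, -7.3, 0, 0, -9.4, -10.1, 0, 0, -11.0, -13.2, 0, 0, -12.2, -16.4, 0, 0, -13.2, -19.8, 0, 0, -13.7, -23.2, 0, 0]
}}

```text
t: 1.88
tool_pos: [0.3085, 0.1149, 0.2189]
orientation: [-0.383, 3.117, 0.0]
force: [1.2, 0.0, 0.4]
opening: 0.0929
gripper_force: 0.0
```

Call:
{"method": "play_rows", "body": {
  "targets": [-0.2, -3.5, 0, 0, 0, -6.9, 0, 0, 0.5, -10.3, 0, 0, 1.4, -13.7, 0, 0, 2.4, -16.6, 0, 0, 2.4, -16.6, 0, 0]
}}

```text
t: 2.38
tool_pos: [0.324, -0.0553, 0.2188]
orientation: [0.373, -3.119, 0.003]
force: [-1.0, 1.2, -0.3]
opening: 0.0933
gripper_force: 0.0
```

Run:
```python
from h import *
s,M=st()
u=np.array([np.cos(np.radians(14.3)),np.sin(np.radians(14.3))]); c=np.array([.4935,-.0598]); g=c-.05*u
print("grip pt",g, tool(M,s["tool_pos"],(*g,.012)))
c=eyes.read_camera("wrist"); cv2.imwrite("pics/w1.png",c["image"][:,:,::-1]); print(np.array(c["T_tool_cam"]).round(3),c["vfov"])
```

```text
t 2.38 p [ 0.324  -0.0553  0.2188] xaz -166.35 yaz 103.65 tilt [ 0.    -0.002 -1.   ] F [-1.02  1.21 -0.27] q [-0.32 -0.68  2.16 -0.    1.67 -2.13] op 0.0933 gf 0.0
grip pt [ 0.44504921 -0.07214995] [-11.38  -4.45  20.69]
[[-0.     0.97   0.245  0.068]
 [ 1.     0.    -0.001 -0.   ]
 [-0.001  0.245 -0.97  -0.167]
 [ 0.     0.     0.     1.   ]] 61.224398603452435
```

Call:
{"method": "play_rows", "body": {
  "targets": [-3.5, -1.4, 2, -0.5, -7, -2.8, 4, -0.5, -10, -4, 6, -0.5, -11.4, -4.4, 9, -0.5, -11.4, -4.4, 12, -0.5, -11.4, -4.4, 15, -0.5, -11.4, -4.4, 15, -0.5],
  "grip": 7,
  "grip_force": 30
}}

```text
t: 3.02
tool_pos: [0.4413, -0.0627, 0.0623]
orientation: [0.398, -3.107, -0.007]
force: [-1.2, 0.1, -1.7]
opening: 0.0704
gripper_force: 0.0
```

Run:
```python
from h import *
s,M=st()
print(tool(M,s["tool_pos"],(.44505,-.07215,.005)))
c=eyes.read_camera("wrist"); cv2.imwrite("pics/w2.png",c["image"][:,:,::-1])
```

```text
t 3.02 p [ 0.4413 -0.0627  0.0623] xaz -165.38 yaz 104.62 tilt [-0.01   0.003 -1.   ] F [-1.25  0.06 -1.74] q [-0.26 -0.15  2.06  0.    1.24 -2.08] op 0.0704 gf 0.0
[-0.17 -1.04  5.72]
```

View pics/w2.png

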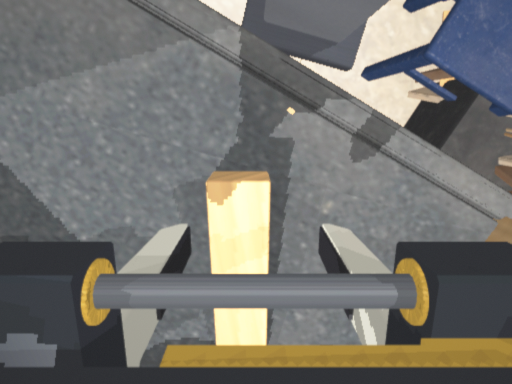

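The wedge lies between the open fingers at columns 208–270, slightly left of centre (256), with its thick end at row 175. That agrees with the measured offset. I'll let the arm settle and re-read.

Call:
{"method": "play_rows", "body": {
  "targets": [0, 0, 0, 0, 0, 0, 0, 0]
}}

```text
t: 3.23
tool_pos: [0.4472, -0.0653, 0.071]
orientation: [-0.398, 3.113, -0.002]
force: [0.0, -0.4, -0.9]
opening: 0.07
gripper_force: 0.0
```

Run:
```python
from h import *
s,M=st()
print(tool(M,s["tool_pos"],(.44505,-.07215,.005)))
```

```text
t 3.23 p [ 0.4472 -0.0653  0.071 ] xaz -165.42 yaz 104.58 tilt [ 0.003 -0.001 -1.   ] F [ 0.01 -0.39 -0.93] q [-0.26 -0.16  2.05  0.    1.24 -2.08] op 0.07 gf 0.0
[ 0.4 -0.6  6.6]
```

Call:
{"method": "play_rows", "body": {
  "targets": [0.3, -0.6, 1, 0.3, 0.3, -0.6, 2.5, 0.3, 0.3, -0.6, 4, 0.3, 0.3, -0.6, 5.2, 0.3, 0.3, -0.6, 5.9, 0.3, 0.3, -0.6, 6.1, 0.3, 0.3, -0.6, 6.1, 0.3, 0.3, -0.6, 6.1, 0.3]
}}

```text
t: 3.9
tool_pos: [0.4448, -0.0724, 0.0085]
orientation: [-0.389, 3.116, -0.001]
force: [-0.2, 0.8, -1.0]
opening: 0.0699
gripper_force: 0.0
```

Run:
```python
from h import *
s,M=st()
print(tool(M,s["tool_pos"],(.44505,-.07215,.005)))
```

```text
t 3.9 p [ 0.4448 -0.0724  0.0085] xaz -165.77 yaz 104.23 tilt [ 0.001 -0.    -1.   ] F [-0.22  0.82 -0.99] q [-0.28 -0.06  2.09 -0.    1.11 -2.09] op 0.0699 gf 0.0
[-0.03  0.02  0.35]
```

Call:
{"method": "play_rows", "body": {
  "targets": [0, 0, 0.2, 0, 0, 0, 0.4, 0, 0, 0, 0.4, 0, 0, 0, 0.4, 0]
}}

```text
t: 4.23
tool_pos: [0.4441, -0.0721, 0.0037]
orientation: [-0.39, 3.117, -0.0]
force: [0.7, -0.5, -0.8]
opening: 0.0702
gripper_force: 0.0
```

Call:
{"method": "play_rows", "body": {
  "targets": [0, 0, 0, 0, 0, 0, 0, 0, 0, 0, 0, 0, 0, 0, 0, 0, 0, 0, 0, 0, 0, 0, 0, 0, 0, 0, 0, 0, 0, 0, 0, 0],
  "grip": 3,
  "grip_force": 35
}}

```text
t: 4.9
tool_pos: [0.4441, -0.0721, 0.0037]
orientation: [-0.389, 3.117, -0.0]
force: [-0.1, 0.4, -0.1]
opening: 0.0396
gripper_force: 35.0
```

Run:
```python
from h import *
s,M=st()
a=np.radians(-37.5);d=np.array([np.cos(a),np.sin(a)]);F=np.array([.577,-.306])+.011*d
print("front",F)
p=s["tool_pos"]
for t in (-.06,-.02,.015,.04):
    g=F+(t-.13)*d; print(t,g.round(4),tool(M,p,(*g,p[2])))
```

```text
t 4.9 p [ 0.4441 -0.0721  0.0037] xaz -165.76 yaz 104.24 tilt [ 0. -0. -1.] F [-0.11  0.42 -0.09] q [-0.27 -0.05  2.09 -0.    1.1  -2.09] op 0.0396 gf 35.0
front [ 0.58572689 -0.31269638]
-0.06 [ 0.435 -0.197] [  3.96 -11.88   0.  ]
-0.02 [ 0.4667 -0.2214] [  1.48 -15.03   0.  ]
0.015 [ 0.4945 -0.2427] [ -0.69 -17.77   0.  ]
0.04 [ 0.5143 -0.2579] [ -2.24 -19.74   0.  ]
```

Gripped (opening 39.6 mm, 35 N). Next I'll slide the wedge on the bench: pull back from the tape and turn to the box's heading.

Call:
{"method": "play_rows", "body": {
  "targets": [1, 0, 0, 3, 2.2, -0.5, 0, 9, 3.4, -1.2, 0, 15, 4, -2.2, 0, 21, 4.2, -3.4, 0, 27, 4.2, -4.8, 0, 33, 4.2, -6.2, 0, 38, 4.2, -7, 0, 40]
}}

```text
t: 5.57
tool_pos: [0.4209, -0.1515, 0.0038]
orientation: [0.708, 3.06, -0.001]
force: [0.6, 0.2, -1.6]
opening: 0.0397
gripper_force: 35.0
```

```bash
cat > stage.py <<'E'
from h import *
import sys
s,M=st(); p=s["tool_pos"]
a=np.radians(float(sys.argv[2]) if len(sys.argv)>2 else -37.5);d=np.array([np.cos(a),np.sin(a)]);F=np.array([.577,-.306])+.011*d
yaz=np.degrees(np.arctan2(M[1,1],M[0,1]))
print("tip t,lat",(p[:2]-F)@d+.13*np.cos(np.radians(yaz-90)-a),(p[:2]-F)@[-d[1],d[0]],"roll",yaz-90-np.degrees(a))
g=F+(float(sys.argv[1])-.13)*d; print(tool(M,p,(*g,p[2])))
E
python3 stage.py -0.06
```

```text
t 5.57 p [ 0.4209 -0.1515  0.0038] xaz 153.95 yaz 63.95 tilt [ 0. -0. -1.] F [ 0.62  0.21 -1.55] q [-0.46 -0.06  2.1  -0.    1.1  -1.58] op 0.0397 gf 35.0
tip t,lat -0.10150224738782443 0.02756157760579746 roll 11.454588454061344
[-3.27 -3.47  0.  ]
```

Call:
{"method": "play_rows", "body": {
  "targets": [-0.6, -0.8, 0, 4, -1.4, -1.7, 0, 8, -2.2, -2.6, 0, 11.5, -2.9, -3.3, 0, 11.5, -3.2, -3.4, 0, 11.5, -3.2, -3.4, 0, 11.5]
}}

```text
t: 6.07
tool_pos: [0.435, -0.1953, 0.0037]
orientation: [1.001, 2.978, -0.0]
force: [0.8, 0.3, 0.5]
opening: 0.0401
gripper_force: 35.0
```

```bash
python3 stage.py -0.01
python3 - <<'E'
from h import *
A=eyes.read_camera("scene");B=eyes.read_camera("top")
a=cv2.resize(A["image"][100:250,150:300,::-1],(400,400),interpolation=cv2.INTER_CUBIC)
b=cv2.resize(B["image"][130:280,190:340,::-1],(400,400),interpolation=cv2.INTER_CUBIC)
cv2.imwrite("pics/s2.png",np.hstack([a,b]))
E
```

```text
t 6.07 p [ 0.435  -0.1953  0.0037] xaz 142.84 yaz 52.84 tilt [ 0. -0. -1.] F [0.78 0.27 0.46] q [-0.53  0.02  2.02 -0.    1.1  -1.45] op 0.0401 gf 35.0
tip t,lat -0.06101337867096249 0.001375547242897336 roll 0.3442513020522924
[-5.1  -0.17  0.  ]
```

View pics/s2.png

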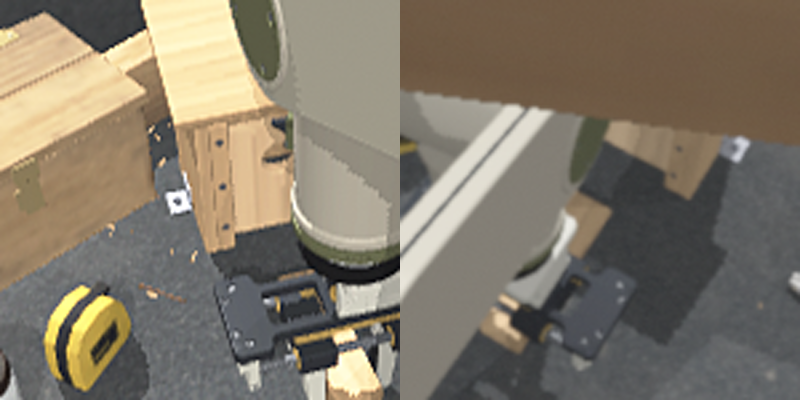

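In the top half of the picture the wedge's thin end shows at (565–610, 195–210), pointing at the box front; the scene half is mostly hidden by the arm. I'll check the visible right tip corner against expectation.

Run:
```python
from h import *
B=eyes.read_camera("top");im=B["image"]
cv2.imwrite("pics/s3.png",cv2.resize(im[190:240,240:290,::-1],(600,600),interpolation=cv2.INTER_CUBIC))
a=np.radians(-37.5);d=np.array([np.cos(a),np.sin(a)]);n=np.array([-d[1],d[0]]);F=np.array([.577,-.306])+.011*d
for x,y,z in [(610,210,.003),(575,195,.003)]:
    q=onz(B,190+(x-400+.5)/2.667-.5,130+(y+.5)/2.667-.5,z)[:2]-F; print(q@d,q@n)
```

```text
-0.06005404917827198 -0.01657121240194145
-0.06387853884311637 0.019200351008596295
```

View pics/s3.png

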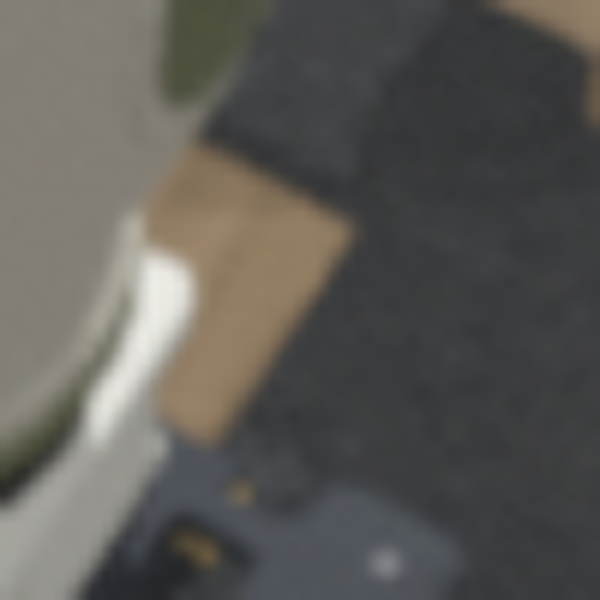

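Tip corners show at (205,140) and (352,215), and the right edge runs to (220,440).

```bash
python3 - <<'E'
from h import *
B=eyes.read_camera("top")
a=np.radians(-37.5);d=np.array([np.cos(a),np.sin(a)]);n=np.array([-d[1],d[0]]);F=np.array([.577,-.306])+.011*d
P=[]
for x,y,z in [(205,140,.003),(352,215,.003),(220,440,.003+.2*.062)]:
    q=onz(B,240+(x+.5)/12-.5,190+(y+.5)/12-.5,z)[:2]-F; P.append(np.array([q@d,q@n]));print(P[-1].round(4))
e=P[1]-P[2];t=P[0]-P[1]
print("len",np.hypot(*e),"ang",np.degrees(np.arctan2(e[1],e[0])),"w",np.hypot(*t),"ang",np.degrees(np.arctan2(-t[0],t[1])))
E
python3 stage.py -0.01
```

```text
[-0.0583  0.0187]
[-0.0572 -0.0162]
[-0.1189 -0.0216]
len 0.062009109811138934 ang 5.062561869258196 w 0.03490270669565314 ang 1.9136993269431384
t 6.27 p [ 0.4347 -0.1944  0.0037] xaz 142.82 yaz 52.82 tilt [ 0.  0. -1.] F [ 0.19 -0.49  0.06] q [-0.53  0.02  2.02  0.    1.1  -1.45] op 0.0391 gf 35.0
tip t,lat -0.06187308905396291 0.0018925727737058135 roll 0.3207917647069749
[-5.19 -0.22  0.  ]
```

Call:
{"method": "play_rows", "body": {
  "targets": [-0.7, -0.1, 0, 0.3, -1.7, -0.2, 0, 0.3, -2.8, -0.2, 0, 0.3, -3.9, -0.2, 0, 0.3, -5, -0.2, 0, 0.3, -6, -0.2, 0, 0.3, -6.6, -0.2, 0, 0.3, -6.6, -0.2, 0, 0.3]
}}

```text
t: 6.93
tool_pos: [0.4866, -0.2365, 0.0037]
orientation: [1.01, 2.974, -0.0]
force: [-0.3, -0.2, 0.6]
opening: 0.0399
gripper_force: 35.0
```

Call:
{"method": "play_rows", "body": {
  "targets": [0, 0, 0, 0, 0, 0, 0, 0, 0, 0, 0, 0, 0, 0, 0, 0]
}}

```text
t: 7.27
tool_pos: [0.4857, -0.236, 0.0037]
orientation: [-1.011, -2.974, -0.0]
force: [0.2, 0.2, 1.0]
opening: 0.0397
gripper_force: 35.0
```

```bash
python3 stage.py 0.010
```

```text
t 7.27 p [ 0.4857 -0.236   0.0037] xaz 142.45 yaz 52.45 tilt [-0.  0. -1.] F [0.23 0.17 0.97] q [-0.55  0.19  1.84  0.    1.11 -1.46] op 0.0397 gf 35.0
tip t,lat 0.00397539878531708 -4.899991655995992e-05 roll -0.04872634987227542
[-0.6   0.01 -0.  ]
```

Call:
{"method": "play_rows", "body": {
  "targets": [-0.2, 0, 0, 0, -0.4, 0, 0, 0, -0.6, 0, 0, 0, -0.6, 0, 0, 0]
}}

```text
t: 7.6
tool_pos: [0.4909, -0.2402, 0.0037]
orientation: [1.011, 2.974, -0.0]
force: [-1.0, 0.7, 3.4]
opening: 0.0399
gripper_force: 35.0
```

Call:
{"method": "play_rows", "body": {
  "targets": [-0.1, 0, 0, 0, -0.2, 0, 0, 0, -0.2, 0, 0, 0]
}}

```text
t: 7.85
tool_pos: [0.4923, -0.2413, 0.0037]
orientation: [-1.011, -2.974, -0.0]
force: [-1.7, 2.1, 3.4]
opening: 0.0401
gripper_force: 35.0
```

Call:
{"method": "play_rows", "body": {
  "targets": [-0.1, 0, 0, 0, -0.2, 0, 0, 0, -0.2, 0, 0, 0]
}}

```text
t: 8.1
tool_pos: [0.4937, -0.2423, 0.0037]
orientation: [-1.011, -2.974, -0.0]
force: [-2.8, 2.7, 6.1]
opening: 0.0396
gripper_force: 35.0
```

Call:
{"method": "play_rows", "body": {
  "targets": [-0.1, 0, 0, 0, -0.2, 0, 0, 0, -0.2, 0, 0, 0]
}}

```text
t: 8.35
tool_pos: [0.494, -0.2425, 0.0036]
orientation: [-1.01, -2.971, -0.002]
force: [-10.4, 6.9, 13.7]
opening: 0.0398
gripper_force: 35.0
```

Call:
{"method": "play_rows", "body": {
  "targets": [-0.1, 0, 0, 0, -0.2, 0, 0, 0, -0.2, 0, 0, 0]
}}

```text
t: 8.6
tool_pos: [0.4948, -0.2432, 0.0035]
orientation: [-1.009, -2.969, -0.003]
force: [-14.7, 10.1, 18.2]
opening: 0.0394
gripper_force: 35.0
```

```bash
python3 stage.py 0.020
```

```text
t 8.6 p [ 0.4948 -0.2432  0.0035] xaz 142.45 yaz 52.45 tilt [-0.005  0.003 -1.   ] F [-14.65  10.13  18.25] q [-0.55  0.22  1.8   0.    1.12 -1.47] op 0.0394 gf 35.0
tip t,lat 0.015552775065908644 -0.0001658346811171468 roll -0.05023535868781437
[-0.44  0.02 -0.  ]
```

Contact is at t ≈ 14 mm, as expected. The arm is also pressing down on the bench with 18 N, so I'll relieve that with a slightly higher commanded z.

Call:
{"method": "play_rows", "body": {
  "targets": [0, 0, -0.05, 0, 0, 0, -0.1, 0, 0, 0, -0.1, 0, 0, 0, -0.1, 0]
}}

```text
t: 8.93
tool_pos: [0.4949, -0.2432, 0.0036]
orientation: [-1.009, -2.969, -0.002]
force: [-9.6, 7.0, 8.1]
opening: 0.0394
gripper_force: 35.0
```

```bash
python3 stage.py 0.020; python3 -c "
from h import *
print(read_state()['wrist_torque'])"
```

```text
t 8.93 p [ 0.4949 -0.2432  0.0036] xaz 142.45 yaz 52.45 tilt [-0.005  0.003 -1.   ] F [-9.57  7.02  8.06] q [-0.55  0.22  1.8   0.    1.12 -1.47] op 0.0394 gf 35.0
tip t,lat 0.01564251240702698 -0.00017668870640240734 roll -0.04770000259495788
[-0.44  0.02 -0.  ]
[ 1.0512304   1.26562683 -0.02858689]
```

Call:
{"method": "play_rows", "body": {
  "targets": [-0.1, 0, -0.03, 0, -0.2, 0, -0.06, 0, -0.3, 0, -0.06, 0, -0.3, 0, -0.06, 0]
}}

```text
t: 9.27
tool_pos: [0.4971, -0.2451, 0.0036]
orientation: [-1.009, -2.969, -0.002]
force: [-6.4, 5.7, 3.7]
opening: 0.0399
gripper_force: 35.0
```

```bash
python3 stage.py 0.039
```

```text
t 9.27 p [ 0.4971 -0.2451  0.0036] xaz 142.45 yaz 52.45 tilt [-0.005  0.003 -1.   ] F [-6.4   5.67  3.69] q [-0.55  0.23  1.8   0.    1.13 -1.47] op 0.0399 gf 35.0
tip t,lat 0.01851918207132773 -0.00029511113762040143 roll -0.05270989823133476
[-2.05  0.03 -0.01]
```

Call:
{"method": "play_rows", "body": {
  "targets": [-0.1, 0, 0, 0, -0.25, 0, 0, 0, -0.4, 0, 0, 0, -0.55, 0, 0, 0, -0.7, 0, 0, 0, -0.7, 0, 0, 0]
}}

```text
t: 9.77
tool_pos: [0.5028, -0.2494, 0.0036]
orientation: [-1.009, -2.969, -0.002]
force: [-6.3, 4.4, 1.5]
opening: 0.0394
gripper_force: 35.0
```

```bash
python3 stage.py 0.039
```

```text
t 9.77 p [ 0.5028 -0.2494  0.0036] xaz 142.45 yaz 52.45 tilt [-0.005  0.003 -1.   ] F [-6.31  4.41  1.46] q [-0.55  0.24  1.78  0.    1.13 -1.47] op 0.0394 gf 35.0
tip t,lat 0.025672715354445888 -0.0003108744898385573 roll -0.05185946021421728
[-1.33  0.03 -0.01]
```

Call:
{"method": "play_rows", "body": {
  "targets": [-0.15, 0, 0, 0, -0.3, 0, 0, 0, -0.5, 0, 0, 0, -0.7, 0, 0, 0, -0.9, 0, 0, 0, -1.05, 0, 0, 0, -1.05, 0, 0, 0, -1.05, 0, 0, 0],
  "grip_force": 45
}}

```text
t: 10.43
tool_pos: [0.5112, -0.2559, 0.0036]
orientation: [-1.01, -2.97, -0.002]
force: [-6.3, 4.3, 1.8]
opening: 0.0395
gripper_force: 45.0
```

```bash
python3 stage.py 0.039
python3 - <<'E'
from h import *
A=eyes.read_camera("scene");B=eyes.read_camera("top")
a=cv2.resize(A["image"][125:200,205:280,::-1],(400,400),interpolation=cv2.INTER_CUBIC)
b=cv2.resize(B["image"][145:220,250:325,::-1],(400,400),interpolation=cv2.INTER_CUBIC)
cv2.imwrite("pics/s4.png",np.hstack([a,b]))
E
```

```text
t 10.43 p [ 0.5112 -0.2559  0.0036] xaz 142.45 yaz 52.45 tilt [-0.004  0.003 -1.   ] F [-6.34  4.34  1.84] q [-0.55  0.27  1.75  0.    1.13 -1.47] op 0.0395 gf 45.0
tip t,lat 0.03626312269381851 -0.00033915733865296746 roll -0.05171142196246592
[-0.27  0.03 -0.  ]
```

View pics/s4.png

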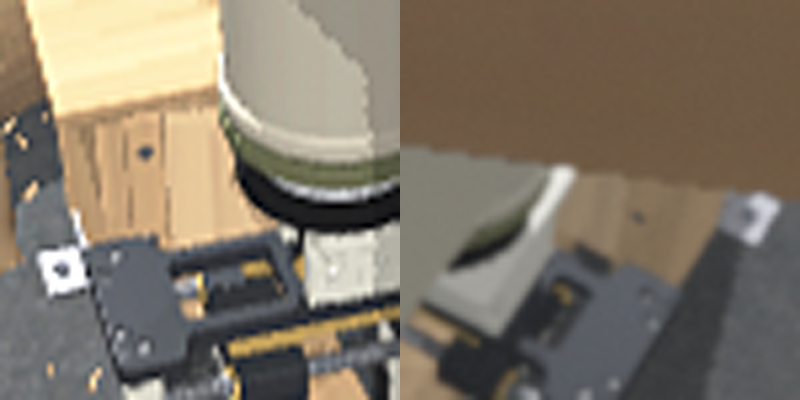

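The scene crop shows the gripper hiding the board's lower edge, with only the left batten screw visible at (147,153), so I'll rely on the measured contact and travel. Travel since contact is about 22 mm, which is about 4.4 mm of lift; I'll add a final 2 mm.

Call:
{"method": "play_rows", "body": {
  "targets": [-0.1, 0, 0, 0, -0.2, 0, 0, 0, -0.2, 0, 0, 0, -0.2, 0, 0, 0, -0.2, 0, 0, 0]
}}

```text
t: 10.95
tool_pos: [0.5126, -0.257, 0.0036]
orientation: [-1.009, -2.969, -0.002]
force: [-6.9, 5.6, 3.4]
opening: 0.0397
gripper_force: 45.0
```

```bash
python3 stage.py 0.039
```

```text
t 10.95 p [ 0.5126 -0.257   0.0036] xaz 142.45 yaz 52.45 tilt [-0.005  0.003 -1.   ] F [-6.88  5.59  3.44] q [-0.55  0.27  1.74  0.    1.13 -1.47] op 0.0397 gf 45.0
tip t,lat 0.03806531055289647 -0.00030719391130770886 roll -0.048891578186008644
[-0.09  0.03 -0.  ]
```

```bash
python3 -c "
from h import *
print(workorder.close_job())"
```

```text
the job is handed in; nothing more can be done
None
```

I handed the job in with the wedge still gripped under the middle of the front board. The board is lifted about 4.8 mm, worked out from wedge travel since contact because the gripper hid its lower edge from the cameras. The jar, tape measure and block were left alone.

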